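# Guard the drive rig and switch it on

### The job

Make the drive rig ready to run: pull the red T-key out of the coupling and put it back, standing, in the empty hole of the key holder. Then take the yellow guard from the slanted rack and lower it gently, without dropping it, over the upper bar of the guard frame so that it hangs there straight and centred in front of the coupling, long leaf on the robot's side. Only once the guard is hanging, turn the red isolator handle on the grey control box clockwise all the way to on; leave the other things on the bench undisturbed.

Things in the scene. Friction and masses are not known exactly. Their poses are not given: they have to be found in the camera images.
- key: T-handled hex key, RED handle, at first upright in the coupling's screw hole (24 mm deep: lift it out at least that far). Steel blade 8 mm in diameter, square-ended; handle bar 90 x 16 x 18 mm across the top, underside 130 mm and centre 139 mm above the tip. Origin: blade tip; z up to the handle; x along the handle bar, y across its 16 mm width. 0.10 to 0.18 kg.
- empty_hole (a point): centre of the mouth of the empty hole (13 mm diameter, 50 mm deep) in the upper face of the wooden key holder, 62 mm above the bench, marked with a red painted ring 34 mm in diameter. z up; y along the row of three holes.
- holder: wooden key holder, fixed: block 60 x 230 x 62 mm on a 70 x 240 mm foot, a row of three holes along its y at -75 (black key in it), 0 (blue key) and +75 mm (empty). Origin: centre of its underside.
- guard: coupling guard: folded 4 mm sheet, an upside-down J, yellow with clear window, 170 mm wide (y). Flat bend on top 40 mm deep (x); long leaf (150 mm) at its -x edge, short leaf (52 mm, flared foot) at +x; 32 mm clear between them for the bar. Origin: middle of the bend's underside, which sits on the bar; z up. 0.23 to 0.34 kg. At first it leans back 30 degrees in the rack.
- guard_grip (a point): centre of the black D-handle on top of the guard's bend: grip bar 110 mm along the guard's y, 12 mm thick (x), 20 mm high (z), 38 mm above the guard's origin, with 24 mm free under it. Axes as the guard's. Best gripped across its thickness with the tool along the guard's -z, firmly (about 45 N).
- front_edge (a point): middle of the long edge of the guard's bend from which the long leaf hangs, 20 mm in -x from the guard's origin.
- rack: slanted plywood rack, fixed, 165 x 210 mm: the guard leans back in it by 30 degrees, handle towards the rack's +x (away from the robot), long leaf on the robot's side with its foot in a groove 14 mm deep: draw it out along its own slope by 20 mm before moving it otherwise. Side cheeks stand 5 mm beside the guard. Its handle is 205 mm above the bench. Origin: on the bench, 30 mm before the handle.
- bar_top (a point): top middle of the guard frame's upper bar: steel, 20 mm in diameter, along y, 270 mm free between two posts, top 225 mm above the bench. z up, +x towards the shaft. A lower bar 120 mm below (its front 14 mm ahead of the upper bar's axis) keeps the long leaf plumb. The coupling lies behind the middle of the bar, shaft line at x +75, z -95 mm; key hole at x +75, y +20 mm.
- rig: drive test rig, fixed: black motor, coupling, shaft in two pillow blocks on pillars, flywheel and sprocket, on a wooden base of 300 x 620 mm; guard frame at its robot side. Origin: on the bench under the middle of the guard bar; axes as bar_top. Apart from the key (288 mm) and the guard frame's posts (245 mm) nothing on it stands above 225 mm.
- console: grey control box, fixed, 152 x 202 x 80 mm, with a flat panel on top. On it, at y +40 mm, the isolator: red handle on a yellow plate; at x -12, y -55 mm a red mushroom stop button 30 mm high (not needed). Origin: centre of its underside.
- isolator (a joint): angle of the isolator's red handle, rad: 0 = off (handle along the control box's y), 1.571 = on (handle along the box's x, at its stop). Clockwise as seen from above; light friction (about 0.08 N m); it stays where it is left. Starts within 0.1 of off.
- handle_grip (a point): grip point of the isolator's red handle, on its upright axis, 37 mm above the box's top (117 mm above the bench). z up, y along the handle, x across it; turns with the handle. Handle bar 62 mm long, 14 mm thick; its top 12 mm above this point, its 42 mm round hub 20 mm below this point.
- key_blue: T-key with blue handle in the middle hole of the holder, handle top about 145 mm above the bench; a bystander. Origin: blade tip.
- key_black: T-key with black handle in the other hole of the holder, handle top about 175 mm above the bench; a bystander. Origin: blade tip.
- glasses: black safety glasses, 140 x 140 x 40 mm, on the bench; a bystander. Origin: underside, middle of the lenses.
- oil: yellow oil bottle, 54 mm in diameter, 150 mm high; a bystander. Origin: centre of its underside.
- tub: white lidded tub, 116 mm in diameter, 74 mm high; a bystander. Origin: centre of its underside.
- sprocket: spare steel sprocket lying flat, 106 mm in diameter, hub 22 mm high; a bystander. Origin: centre of its underside.
- mug: blue mug, 80 mm in diameter, 92 mm high; a bystander. Origin: centre of its underside.

How it is judged:
By the outcome, as a careful person would: the job done as asked, in the order asked, and still so for the second after the job is handed in, with the robot touching nothing.
It also fails if it takes over 72 s, if anything falls off the work surface, if the arm or the gripper's body presses on something with over 40 N, if the wrist force passes 120 N, or if a joint passes its speed limit or range.

### The arm

A 6-joint arm with a two-finger parallel gripper is mounted at the origin on the work surface. World frame = base frame: x ahead of the robot, y to its left, z up, the work surface at z = 0. Lengths are in m, angles in degrees, forces in N, time in s.
With the tool pointing down it reaches from about 0.4 to 0.825 m from the base axis. Payload 7 kg.
Tool frame: the origin (TCP) lies at the very end of the fingers, on their centre line; the grasp point (between the pads) lies 19 mm behind it; z points along the fingers, y is the line along which they close (so a half turn about z gives the same grasp; the last joint's range is limited). The gripper opens to 88 mm and grips with 3 to 60 N. Pads are 19 mm wide; open, the fingers measure 130 mm over their backs; the gripper's body (78 mm by 193 mm) begins 47 mm behind the grasp point.
Start: joints at [93.398, 20.546, 0.682, 0, -70.136, -16.507], TCP at [0.153, 0.657, 0.227] pointing down, gripper open.
Joint ranges: [-176.03, 176.03], [-82.01, 121.73], [-58.28, 71.71], [-173.87, 95.51], [-174.79, -0.11], [-173.66, 173.66]. Speed limits (degrees/s): [136.94, 136.94, 172.46, 180, 180, 180].

### API

Orientations are given as [roll, pitch, yaw] about the fixed x, y, z axes, in that order (R = Rz(yaw) Ry(pitch) Rx(roll)).
In Python, from plant import get_state, capture, close_job, regions_of gives the robot as it stands.
- The arm moves only by the tool jog_arm, never from a script. Its argument "moves" is a list of rows, each a list of 3 entries, a list of its own where there are three numbers: the shift along the tool's x, y, z in cm, then the turn about the tool's z in degrees, then the finger opening in cm, from 0 to 8.76. A call has 1 to 12 rows; each row shifts and turns the commanded pose from where the row before left it, along the tool's axes as they then stand; what a row does not reach is not made up. A row lasts 1/8 s, in which the tool goes at most 62.5 mm and 10.7 degrees, less where a joint would pass 70% of its speed; a pose out of reach is approached as far as the arm can. A call is refused whole if a number of a shift passes 6.25 or a number of a turn 10.7, either way. A call with a gripper value outside its range is refused whole. The fingers move at their own pace and stop on an object; "newtons" is the grip in N (left out, the last holds). Time passes only in rows, so rows that do not move let the fingers close. It gives the time, the measured TCP pose, the force, the opening and the grip force at its end, in the units of the state.
- get_state(): the state, without advancing time (a new reading comes with each control period).
- capture(name): name is "scene" or "top" or "wrist"; returns a dict with "pixels" (420x560x3 uint8, blue, green, red), "mtx" (3x3 intrinsics, pixels), "world_from_camera" (4x4, takes a point from camera to world coordinates); the wrist camera has in their place "hand_eye" (4x4, takes a point from camera to tool coordinates, whose origin is the TCP and whose axes are the flange's). Camera axes: x right, y down, z forward; pixel columns grow to the right and rows downward; lengths in m; the calibration is good to about 2 mm. A picture is of the moment at which its call begins: read the wrist's pose just before it. There is no depth.
- close_job(): hands the job in; it is judged then, once.
Trained networks look in a picture, given as the dict that the camera call returned (one of the last four; its "shot" number tells which), for a name from the list of things; names that differ only in an ending like _2 or _b are one class to them, and where a whole thing is asked for, a point or a joint stands for the part that bears it (a point fixed in the world has none). Each returns a list of dicts, best first, with "confidence" (0 to 1); they miss things now and then, are a little off and sometimes report something else, mostly with a low value. They report only what shows in the picture. A call takes as long as a camera call.
- regions_of(picture, thing): "pixels" (420x560 bool, what is visible of it) and "pixel" ([column, row] in pixels, amid what is visible of it).
The state is a dict: "time_s": time; "joints": joint angles; "qd": joint speeds; "joint_torque": joint torques, N m; "tcp_pos": TCP position; "eef_rot": TCP orientation; "contact_force": force on the tool from outside, world axes, zero at the start; "moment": the same for the moment, N m; "gripper_width": finger opening in m; "gripper_force": force on a finger pad.
Only numpy, scipy, OpenCV 4.12 (cv2) and the standard library are available. Lean on these libraries where they do the work, as an engineer would, in place of code of your own. Each camera call takes 0.05 s, during which the arm holds its last target. There are 200 camera calls.

## Working session

There is one attempt and no reset: what is moved stays moved. The work goes in short steps, Python scripts to look and compute and a tool call to move; the robot and the scene stay as the last step left them, time stands still between calls to the robot, and variables do not carry over. Pictures are saved under pics/ and viewed, at most 10 in all, crops included, and the job is handed in when it is done.

Besides the shell and the picture viewer there is one more tool, called after "Emit:" as a command line: name --argument value ..., lists and objects as JSON in quotes. jog_arm: Moves the arm, as the interface text tells. Its arguments: {"type":"object","properties":{"moves":{"type":"array"},"newtons":{"type":"number"}},"required":["moves"]}

```bash
mkdir -p pics; ls
python3 - <<'E'
from plant import *
import cv2
s=get_state(); print({k:s[k] for k in('time_s','tcp_pos','eef_rot','gripper_width')})
for n in('scene','top'):
    c=capture(n); cv2.imwrite(f'pics/{n}0.png',c['pixels']); print(n,c['mtx'],c['world_from_camera'])
    for t in('key','holder','guard','rack','rig','console','isolator','key_blue','key_black','guard_grip','glasses','oil','tub','sprocket','mug'):
        try: print(t,[(round(r['confidence'],2),r['pixel'],int(r['pixels'].sum())) for r in regions_of(c,t)][:3])
        except Exception as e: print(t,e)
E
```

```text
pics
{'time_s': 0.0, 'tcp_pos': array([0.15302011, 0.6569255 , 0.22563568]), 'eef_rot': array([ 1.79905589e+02, -1.03826355e-02, -1.31168142e+01]), 'gripper_width': 0.08795676586685625}
scene [[487.67342446   0.         278.24470397]
 [  0.         487.67342446 201.31018558]
 [  0.           0.           1.        ]] [[-0.22463934  0.78220633 -0.58111137  1.35010727]
 [ 0.97441656  0.18462597 -0.12816251  0.16874991]
 [ 0.00703872 -0.59503488 -0.80366906  1.30331181]
 [ 0.          0.          0.          1.        ]]
key [(0.87, [253.2, 226.3], 224)]
holder [(0.87, [290.7, 207.9], 1791)]
guard [(0.89, [381.6, 193.1], 965)]
rack [(0.79, [370.7, 221.8], 2678), (0.57, [129.2, 209.2], 1183)]
rig [(0.93, [240.9, 276.2], 21154), (0.45, [293.4, 188.8], 137)]
console [(0.89, [213.3, 185.5], 2743)]
isolator [(0.68, [222.9, 174.3], 220)]
key_blue [(0.54, [292.1, 185.4], 159)]
key_black [(0.67, [268.0, 176.8], 147), (0.63, [221.5, 175.2], 208)]
guard_grip [(0.61, [382.8, 196.5], 976)]
glasses [(0.75, [159.1, 166.1], 132), (0.47, [292.0, 205.8], 1879)]
oil [(0.98, [421.3, 271.3], 629), (0.37, [
[... 389 characters left out ...]
341 -0.99691213  1.23188375]
 [ 0.          0.          0.          1.        ]]
key [(0.49, [307.6, 141.3], 272)]
holder [(0.77, [279.7, 248.6], 1499)]
guard [(0.66, [145.6, 194.2], 471), (0.63, [190.0, 256.7], 2504)]
rack []
rig [(0.9, [319.2, 163.1], 18551)]
console [(0.55, [378.2, 254.1], 3898)]
isolator [(0.73, [369.9, 256.3], 229)]
key_blue [(0.52, [286.3, 250.0], 108), (0.51, [278.1, 249.7], 1516)]
key_black [(0.75, [313.9, 244.0], 204)]
guard_grip [(0.58, [187.8, 258.8], 2468)]
glasses [(0.82, [438.7, 272.8], 325)]
oil [(0.63, [143.9, 194.2], 471)]
tub [(0.55, [452.2, 204.0], 1319), (0.36, [279.9, 252.1], 1483)]
sprocket [(0.66, [135.6, 270.5], 801)]
mug [(0.72, [125.6, 231.3], 925)]
```

Run:
```python
import cv2
a=cv2.imread('pics/top0.png')[90:340,80:500]
cv2.imwrite('pics/topc.png',cv2.resize(a,(798,475),interpolation=cv2.INTER_CUBIC))
a=cv2.imread('pics/scene0.png')[120:380,90:480]
cv2.imwrite('pics/scenec.png',cv2.resize(a,(798,532),interpolation=cv2.INTER_CUBIC))
```

```text
(no output)
```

View pics/topc.png

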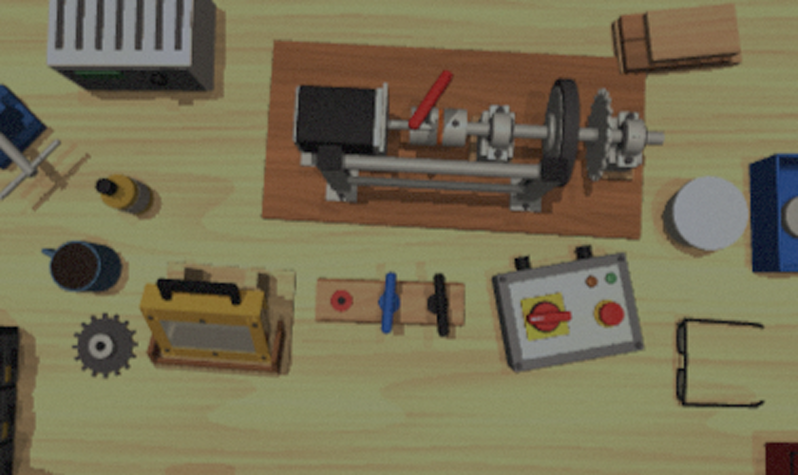

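View pics/scenec.png

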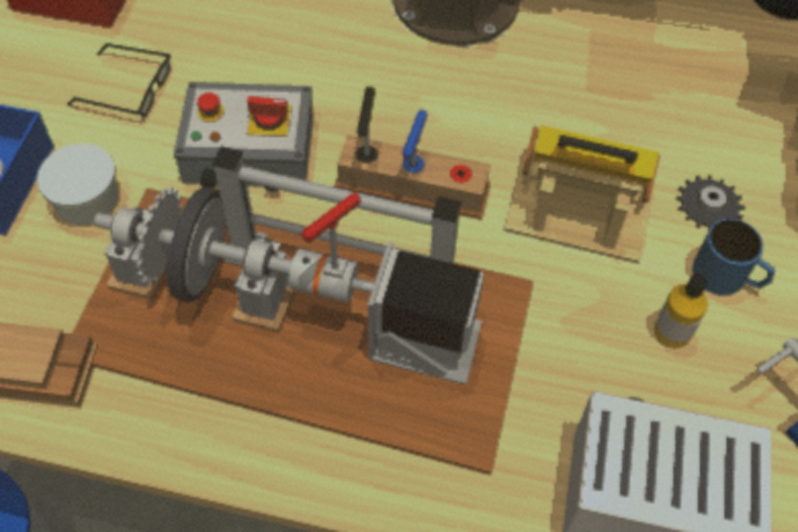

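The top view (crop) shows the key handle at (431,99), the empty hole's ring at (341,300), the bar from (340,161) to (545,171), the guard grip at (200,290), and the isolator at (545,317). In the scene view the rack is at (580,190) with its handle facing away from the robot. Next I'll locate each of these.

```bash
cat > h.py <<'E'
import numpy as np, cv2
from plant import *
from scipy.spatial.transform import Rotation as R
def cam(c,st=None):
    if 'hand_eye' in c:
        T=np.eye(4);T[:3,:3]=R.from_euler('xyz',st['eef_rot'],degrees=True).as_matrix();T[:3,3]=st['tcp_pos']
        return T@c['hand_eye']
    return c['world_from_camera']
def onplane(K,T,uv,z):
    d=T[:3,:3]@np.linalg.solve(K,[uv[0],uv[1],1.]); o=T[:3,3]
    return o+d*(z-o[2])/d[2]
def axis(mask):
    ys,xs=np.nonzero(mask);p=np.c_[xs,ys].astype(float);m=p.mean(0)
    w,v=np.linalg.eigh(np.cov((p-m).T));d=v[:,1];t=(p-m)@d
    return m,m+d*t.max(),m+d*t.min()
def ang(a,b): d=b-a; return np.degrees(np.arctan2(d[1],d[0]))
def red(p):
    h=cv2.cvtColor(p,cv2.COLOR_BGR2HSV);return ((h[...,0]<8)|(h[...,0]>172))&(h[...,1]>150)&(h[...,2]>70)
E
python3 - <<'E'
from h import *
c=capture('top');K,T=c['mtx'],cam(c)
f=lambda u,v:(80+u/1.9,90+v/1.9)
P=lambda n,a,b,z:print(n,(p:=onplane(K,T,f(*a),z)).round(3),(q:=onplane(K,T,f(*b),z)).round(3),'mid',((p+q)/2).round(3),'ang',ang(p,q).round(1))
P('key',(449,74),(413,124),.285)
P('holes e-b',(341,300),(465,304),.062)
P('holder edge',(316,280),(465,283),.062)
P('bar',(340,161),(545,171),.22)
P('posts',(328,150),(556,160),.245)
P('grip',(160,287),(240,292),.21)
P('guard front edge',(145,308),(263,318),.16)
P('iso',(527,317),(572,316),.129)
P('console top edge',(500,278),(625,257),.08)
m=red(c['pixels'])
n,l,s,cc=cv2.connectedComponentsWithStats(m.astype('uint8'))
for i in range(1,n):
    if s[i][4]>25:
        a,b,d=axis(l==i);print(s[i],a.round(1),[onplane(K,T,a,z)[:2].round(3) for z in(.062,.129,.285)],ang(onplane(K,T,b,.2),onplane(K,T,d,.2)).round(1))
E
```

```text
key [ 0.731 -0.066  0.285] [ 0.665 -0.02   0.285] mid [ 0.698 -0.043  0.285] ang 145.1
holes e-b [0.438 0.086 0.062] [ 0.434 -0.107  0.062] mid [ 0.436 -0.01   0.062] ang -91.2
holder edge [0.468 0.126 0.062] [ 0.466 -0.107  0.062] mid [0.467 0.01  0.062] ang -90.6
bar [0.628 0.078 0.22 ] [ 0.617 -0.201  0.22 ] mid [ 0.623 -0.062  0.22 ] ang -92.4
posts [0.639 0.092 0.245] [ 0.627 -0.211  0.245] mid [ 0.633 -0.059  0.245] ang -92.1
grip [0.454 0.323 0.21 ] [0.448 0.213 0.21 ] mid [0.451 0.268 0.21 ] ang -92.9
guard front edge [0.424 0.36  0.16 ] [0.412 0.19  0.16 ] mid [0.418 0.275 0.16 ] ang -94.2
iso [ 0.416 -0.192  0.129] [ 0.418 -0.257  0.129] mid [ 0.417 -0.224  0.129] ang -88.1
console top edge [ 0.474 -0.159  0.08 ] [ 0.508 -0.35   0.08 ] mid [ 0.491 -0.254  0.08 ] ang -79.9
[558 113   2  36  49] [558.7 127.4] [array([ 0.807, -0.806]), array([ 0.786, -0.76 ]), array([ 0.738, -0.654])] -1.3
[295 127  23  31 222] [306.3 141.7] [array([ 0.759, -0.05 ]), array([ 0.741, -0.048]), array([ 0.699, -0.042])] -33.5
[254 243  11  11  74] [259.  247.8] [array([0.438, 0.088]), array([0.438, 0.082]), array([0.44, 0.07])] -105.8
[358 249  22  15 188] [368.3 256.2] [array([ 0.417, -0.235]), array([ 0.418, -0.222]), array([ 0.422, -0.191])] -86.5
[396 249  12  12 109] [401.3 254.8] [array([ 0.422, -0.332]), array([ 0.423, -0.313]), array([ 0.427, -0.27 ])] -116.0
[ 503  331   57   89 4319] [529.9 371.4] [array([ 0.093, -0.694]), array([ 0.114, -0.655]), array([ 0.161, -0.563])] -8.0
```

Emit:
jog_arm --moves '[[[3.5,2.8,-4],0,8],[[3.5,2.8,-4],0,8],[[3.5,2.8,-4],0,8],[[3.5,2.8,-4],0,8],[[4.6,3.7,0],0,8],[[4.6,3.7,0],0,8],[[4.6,3.7,0],0,8],[[4.6,3.7,0],0,8],[[4.6,3.7,0],0,6]]'

```text
time_s: 2.78
tcp_pos: [0.4469, 0.2825, 0.387]
eef_rot: [-179.9, -0.0, -13.1]
contact_force: [1.5, 0.5, -0.1]
gripper_width: 0.0746
gripper_force: 0.0
```

Run:
```python
from h import *
s=get_state();c=capture('wrist');cv2.imwrite('pics/w1.png',c['pixels']);print(s['time_s'],s['tcp_pos'],s['eef_rot'],c['hand_eye'].round(3),c['mtx'][0,0])
```

```text
2.775 [0.4469143  0.28252096 0.38702301] [-1.79946777e+02 -2.69438849e-02 -1.30870997e+01] [[-0.001 -0.956 -0.294  0.08 ]
 [ 1.    -0.001 -0.001  0.   ]
 [ 0.001 -0.294  0.956 -0.158]
 [ 0.     0.     0.     1.   ]] 355.9506115469178
```

View pics/w1.png

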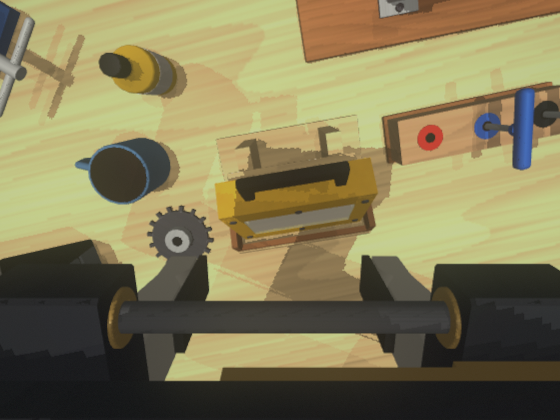

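The wrist view shows the red ring at (430,137), the guard's black grip from about (240,190) to (350,173), and the rack's cheeks at (235,240) and (370,218).

Run:
```python
from h import *
s=get_state();c=capture('wrist');K,T=c['mtx'],cam(c,s)
m=red(c['pixels']);m[:, :380]=0;m[200:]=0;m[:100]=0;m[:,470:]=0
ys,xs=np.nonzero(m);uv=((xs.min()+xs.max())/2,(ys.min()+ys.max())/2);print('hole',uv,onplane(K,T,uv,.062))
print('holder edge',ang(onplane(K,T,(388,118),.062),onplane(K,T,(551,83),.062)))
p=c['pixels'];g=(p.max(2)<60).astype('uint8');g[:155]=0;g[212:]=0;g[:,:225]=0;g[:,362:]=0
n,l,st,_=cv2.connectedComponentsWithStats(g);i=1+st[1:,4].argmax();a,b,d=axis(l==i);print(st[i],a,b,d)
for z in(.205,.213):print(onplane(K,T,a,z),ang(onplane(K,T,b,z),onplane(K,T,d,z)),np.linalg.norm(onplane(K,T,b,z)-onplane(K,T,d,z)))
cv2.imwrite('pics/wz.png',cv2.resize(p[140:260,200:390],None,fx=4,fy=4,interpolation=cv2.INTER_CUBIC))
```

```text
hole (np.float64(426.0), np.float64(140.0)) [0.43762589 0.08554637 0.062     ]
holder edge -91.38288082085441
[ 232  166  113   38 1801] [288.92670738 182.10827318] [232.92906532 191.52486959] [344.30207016 172.79631962]
[0.45445962 0.2716613  0.205     ] -93.59160266019015 0.10992600038467976
[0.4561649  0.27137898 0.213     ] -93.59160266019015 0.1073386686800676
```

View pics/wz.png

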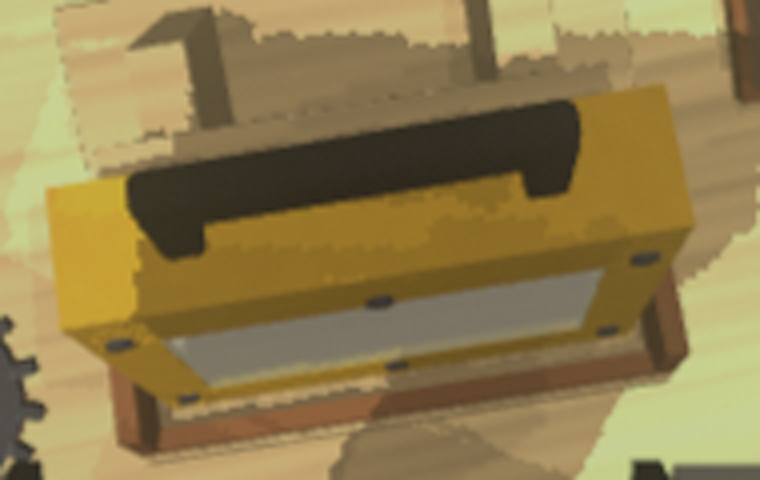

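Emit:
jog_arm --moves '[[[4.38,3.95,0],0,6],[[4.38,3.95,0],0,5],[[4.38,3.95,0],0,5],[[4.38,3.95,0],0,5],[[4.38,3.95,0],0,5],[[4.38,3.95,0],0,5],[[0,0,0],7.2,5],[[0,0,0],7.2,5],[[0,0,0],7.2,5],[[0,0,0],0,5]]'

```text
time_s: 4.12
tcp_pos: [0.6483, -0.0059, 0.3865]
eef_rot: [180.0, 0.0, -34.7]
contact_force: [0.7, -0.3, 0.3]
gripper_width: 0.0501
gripper_force: 0.0
```

Run:
```python
from h import *
s=get_state();c=capture('wrist');K,T=c['mtx'],cam(c,s);p=c['pixels'];cv2.imwrite('pics/w2.png',p)
print(s['time_s'],s['tcp_pos'],s['eef_rot'])
m=red(p).astype('uint8');n,l,st,_=cv2.connectedComponentsWithStats(m)
for i in range(1,n):
    if st[i][4]>60:
        a,b,d=axis(l==i);print(st[i],a,[onplane(K,T,a,z)[:2].round(4) for z in(.062,.288)],ang(onplane(K,T,b,.288),onplane(K,T,d,.288)))
```

```text
4.125 [ 0.64831879 -0.00592045  0.38647793] [ 1.79997336e+02  6.31786299e-03 -3.46530920e+01]
[ 275   61   23  128 2663] [286.30792339 123.48929778] [array([ 0.6906, -0.039 ]), array([ 0.7015, -0.0449])] -33.72288877681122
[505 202  28  22 286] [516.39160839 210.52097902] [array([ 0.4069, -0.2384]), array([ 0.5508, -0.1509])] -83.76470138201387
[512 207  48  35 450] [537.42444444 222.85777778] [array([ 0.3726, -0.2555]), array([ 0.5326, -0.1599])] -86.29003369841818
```

View pics/w2.png

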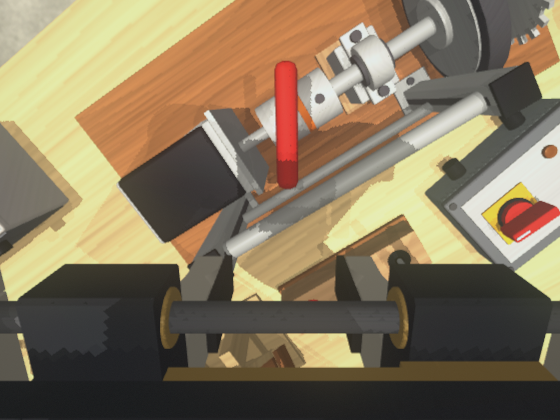

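Emit:
jog_arm --moves '[[[3.2,0.1,0],-0.8,5],[[3.3,0.1,0],0,5],[[0,0,3],0,5],[[0,0,4],0,5],[[0,0,3.5],0,5],[[0,0,1.9],0,5],[[0,0,0],0,5],[[0,0,0],0,1],[[0,0,0],0,1],[[0,0,0],0,1],[[0,0,0],0,1],[[0,0,0],0,1]]' --newtons 25

```text
time_s: 5.68
tcp_pos: [0.701, -0.0445, 0.263]
eef_rot: [-180.0, -0.0, -33.9]
contact_force: [0.1, -0.3, 2.0]
gripper_width: 0.016
gripper_force: 25.0
```

Emit:
jog_arm --moves '[[[0,0,-0.5],0,1],[[0,0,-0.8],0,1],[[0,0,-0.8],0,1],[[0,0,-0.8],0,1],[[0,0,-1.2],0,1],[[0,0,-3],0,1],[[0,0,-4],0,1],[[0,0,-2],0,1]]' --newtons 35

```text
time_s: 6.68
tcp_pos: [0.7013, -0.0448, 0.3971]
eef_rot: [-179.9, -0.2, -33.9]
contact_force: [0.7, 0.3, -1.1]
gripper_width: 0.0159
gripper_force: 35.0
```

Run:
```python
from h import *
s=get_state();c=capture('wrist');K,T=c['mtx'],cam(c,s);p=c['pixels'];cv2.imwrite('pics/w3.png',p)
print(s['time_s'],s['tcp_pos'],s['eef_rot'],s['contact_force'],s['gripper_width'])
p=cv2.imread('pics/w2.png')
T2=np.eye(4);T2[:3,:3]=R.from_euler('z',-34.653,degrees=True).as_matrix()@np.diag([1,-1,-1]);T2[:3,3]=[.64832,-.00592,.38648];T2=T2@c['hand_eye']
a,b=onplane(K,T2,(232,247),.215),onplane(K,T2,(482,104),.215);print('bar',a,b,(a+b)/2,ang(a,b))
p=p[80:260,215:545];cv2.imwrite('pics/w2z.png',cv2.resize(p,None,fx=2.4,fy=2.4,interpolation=cv2.INTER_CUBIC))
```

```text
6.675 [ 0.70127674 -0.04477099  0.39714546] [-1.79879310e+02 -1.78474618e-01 -3.39153842e+01] [ 0.74577204  0.2851508  -1.08790749] 0.015928217168203074
bar [0.63031102 0.06952902 0.215     ] [ 0.61321477 -0.19469669  0.215     ] [ 0.6217629  -0.06258384  0.215     ] -93.70205931389211
```

View pics/w2z.png

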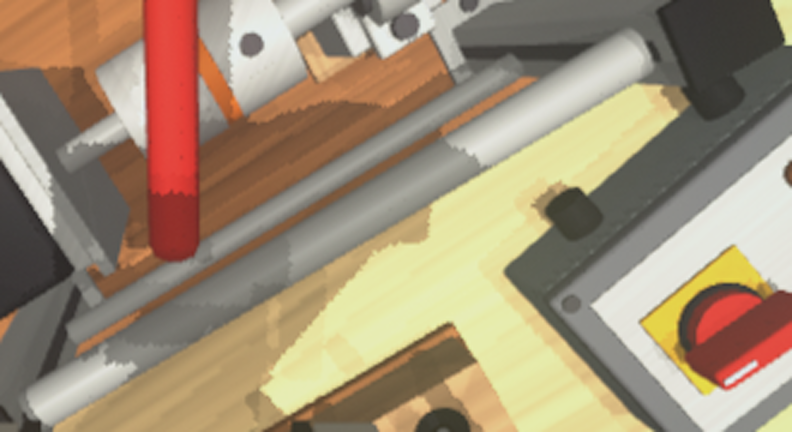

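Emit:
jog_arm --moves '[[[0,0,0],-8.1,1],[[0,0,0],-8.1,1],[[0,0,0],-8.1,1],[[0,0,0],-8.1,1],[[-3.8,-1.8,0],0,1],[[-3.8,-1.8,0],0,1],[[-3.8,-1.8,0],0,1],[[-3.8,-1.8,0],0,1],[[-3.8,-1.8,0],0,1],[[-3.8,-1.8,0],0,1],[[-3.8,-1.7,2],0,1],[[0,0,0],0,1]]'

```text
time_s: 8.22
tcp_pos: [0.4356, 0.0877, 0.373]
eef_rot: [-180.0, 0.0, -1.4]
contact_force: [0.5, 0.4, -0.9]
gripper_width: 0.0157
gripper_force: 35.0
```

Run:
```python
from h import *
s=get_state();c=capture('wrist');K,T=c['mtx'],cam(c,s);p=c['pixels'];cv2.imwrite('pics/w4.png',p)
print(s['time_s'],s['tcp_pos'],s['eef_rot'])
m=red(p).astype('uint8');n,l,st,ce=cv2.connectedComponentsWithStats(m)
for i in range(1,n):
    if st[i][4]>60:
        x,y,w,h=st[i][:4];print(st[i],ce[i],onplane(K,T,ce[i],.062).round(4),onplane(K,T,(x+w/2-.5,y+h/2-.5),.062).round(4))
c=capture('top');K,T=c['mtx'],cam(c);p=c['pixels'].astype(int)
g=p.sum(2)
# bar rows across columns
A=[]
for u in range(266,360,6):
    col=g[165:192,u];print(u,col.tolist()) if u in(278,338) else 0
```

```text
8.225 [0.43556964 0.08773664 0.3730346 ] [-1.79952477e+02  3.32644823e-02 -1.36360099e+00]
[274 152  25  25 435] [285.76781609 163.98850575] [0.4377 0.0854 0.062 ] [0.4377 0.0851 0.062 ]
[522 163  35  15 322] [537.99068323 169.89751553] [ 0.4215 -0.2491  0.062 ] [ 0.4213 -0.2504  0.062 ]
[525 175  35  21 382] [543.70942408 185.20418848] [ 0.4004 -0.2606  0.062 ] [ 0.4008 -0.2582  0.062 ]
[ 265  197   38  104 3726] [283.68303811 249.6661299 ] [0.3153 0.0913 0.062 ] [0.3171 0.0915 0.062 ]
[ 268  334   34   34 1101] [284.04813806 350.16984559] [0.1454 0.095  0.062 ] [0.1448 0.0943 0.062 ]
278 [483, 415, 234, 172, 173, 167, 161, 268, 370, 428, 466, 440, 380, 332, 245, 147, 184, 238, 250, 285, 288, 260, 232, 249, 261, 191, 185]
338 [202, 235, 355, 461, 479, 481, 475, 484, 405, 189, 257, 372, 411, 448, 431, 390, 342, 259, 215, 262, 264, 247, 269, 281, 264, 233, 252]
```

View pics/w4.png

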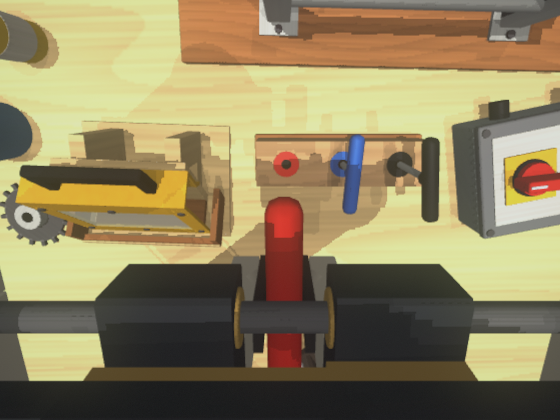

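The ring shows at (286,164), below and beside the held key. The handle's front end is at row 197. I'll check how far off centre the key sits in the hand and fit the bar from the top view.

Run:
```python
from h import *
s=get_state();c=capture('wrist');K,H=c['mtx'],c['hand_eye']
print(K[:2,2])
def pr(P): q=np.linalg.inv(H)@np.r_[P,1];q=K@q[:3];return (q[:2]/q[2]).round(1)
for o in(-.003,0,.003):
    print(o,[(z,pr([.045+o,0,z])) for z in(-.007,-.016,-.025)],pr([o,0,-.146]),pr([o,0,.123]))
p=c['pixels'].astype(int);print('col283',p[190:205,283].tolist())
c=capture('top');K,T=c['mtx'],cam(c);g=c['pixels'].astype(int).sum(2)
U=[];V=[]
for u in range(270,352,4):
    v0=172+ (u-278)*.05; w=np.arange(int(v0)-1,int(v0)+9+1); 
    x=np.clip(g[w,u]-255,0,None); U.append(u);V.append((w*x).sum()/x.sum())
k=np.polyfit(U,V,1);r=np.array(V)-np.polyval(k,U);print(k,r.std())
a,b=[onplane(K,T,(u,np.polyval(k,u)),.217) for u in(270,350)];print(a,b,ang(a,b),'x at y=-.06',np.interp(-.06,[b[1],a[1]],[b[0],a[0]]))
```

```text
[283.79353692 212.11970515]
-0.003 [(-0.007, array([283.5, 193.2])), (-0.016, array([283.5, 198.5])), (-0.025, array([283.4, 204.5]))] [282.2 973.5] [283.8 208. ]
0 [(-0.007, array([283.5, 186.5])), (-0.016, array([283.4, 191.4])), (-0.025, array([283.4, 197. ]))] [282.1 963.3] [283.8 204.5]
0.003 [(-0.007, array([283.5, 179.7])), (-0.016, array([283.4, 184.3])), (-0.025, array([283.4, 189.4]))] [282.  952.6] [283.8 201. ]
col283 [[98, 141, 167], [97, 140, 167], [98, 143, 169], [99, 144, 171], [99, 144, 171], [98, 143, 169], [81, 117, 149], [39, 52, 111], [38, 52, 119], [40, 53, 128], [40, 53, 136], [42, 54, 145], [41, 54, 153], [42, 55, 161], [43, 56, 169]]
[5.47945516e-02 1.59892386e+02] 0.16162106601282156
[0.62927601 0.0496118  0.217     ] [ 0.61937888 -0.1584212   0.217     ] -92.7237808025626 x at y=-.06 0.6240612528469088
```

Emit:
jog_arm --moves '[[[0.4,0.23,2],0,1],[[0,0,4],0,1],[[0,0,4],0,1],[[0,0,4],0,1],[[0,0,2.5],0,1],[[0,0,1.2],0,1],[[0,0,0],0,1]]'

```text
time_s: 9.3
tcp_pos: [0.4426, 0.0848, 0.1963]
eef_rot: [179.9, 0.1, -1.5]
contact_force: [0.3, -0.6, -0.4]
gripper_width: 0.0159
gripper_force: 35.0
```

Run:
```python
from h import *
s=get_state();print(s['time_s'],s['tcp_pos'],s['contact_force'])
c=capture('scene');K,T=c['mtx'],cam(c)
def pr(P): q=np.linalg.inv(T)@np.r_[P,1];q=K@q[:3];return (q[:2]/q[2])
h=pr([.4377,.0853,.062]);t=pr([.4375,.0853,s['tcp_pos'][2]-.123]);x0,y0=int(h[0])-40,int(h[1])-45
print((h-[x0,y0])*9,(t-[x0,y0])*9,(pr([.4477,.0853,.062])-h)*9)
cv2.imwrite('pics/s5.png',cv2.resize(c['pixels'][y0:y0+65,x0:x0+85],None,fx=9,fy=9,interpolation=cv2.INTER_CUBIC))
```

```text
9.3 [0.44255041 0.08477621 0.19628209] [ 0.25240427 -0.56487324 -0.43855405]
[366.01867862 407.96759581] [368.29382253 388.41412043] [-5.18991883 22.50243066]
```

View pics/s5.png

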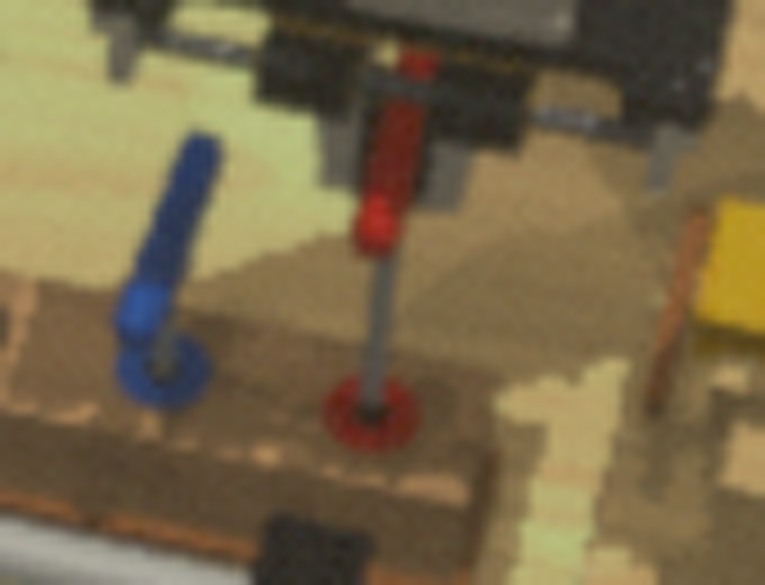

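The scene view puts the ring at (372,412) and the blade tip at about (373,401). The tip is 3–4 mm too far in +x, so I'll shift it back and lower it in small steps.

Emit:
jog_arm --moves '[[[-0.33,-0.05,0],0,1],[[0,0,0],0,1],[[0,0,0.6],0,1],[[0,0,0.6],0,1],[[0,0,0.3],0,1],[[0,0,0],0,1]]'

```text
time_s: 10.1
tcp_pos: [0.4388, 0.0855, 0.1812]
eef_rot: [180.0, 0.0, -1.5]
contact_force: [0.1, -0.3, -0.7]
gripper_width: 0.0155
gripper_force: 35.0
```

Emit:
jog_arm --moves '[[[0,0,0.7],0,1],[[0,0,0.8],0,1],[[0,0,0.8],0,1],[[0,0,0.8],0,1],[[0,0,0.7],0,1],[[0,0,0.4],0,1],[[0,0,0],0,1]]'

```text
time_s: 10.98
tcp_pos: [0.4388, 0.0855, 0.1393]
eef_rot: [180.0, 0.0, -1.5]
contact_force: [1.3, -0.1, -1.0]
gripper_width: 0.0158
gripper_force: 35.0
```

Emit:
jog_arm --moves '[[[0,0,0.2],0,1],[[0,0,0.15],0,1],[[0,0,0],0,1.8],[[0,0,0],0,3.5],[[0,0,0],0,3.5],[[0,0,0],0,3.5],[[0,0,-2],0,3.5],[[0,0,-3],0,3.5],[[0,0,-4],0,3.5],[[0,0,-5],0,3.5],[[0,0,-6],0,3.5]]'

```text
time_s: 12.35
tcp_pos: [0.4383, 0.0853, 0.3372]
eef_rot: [180.0, 0.1, -1.5]
contact_force: [0.8, 1.0, -0.1]
gripper_width: 0.035
gripper_force: 0.0
```

Run:
```python
from h import *
s=get_state();print(s['time_s'],s['tcp_pos'],s['contact_force'])
c=capture('wrist');K,T=c['mtx'],cam(c,s);p=c['pixels']
cv2.imwrite('pics/w6.png',p)
```

```text
12.35 [0.4382806  0.08532174 0.33724259] [ 0.75777736  1.02567458 -0.11447671]
```

View pics/w6.png

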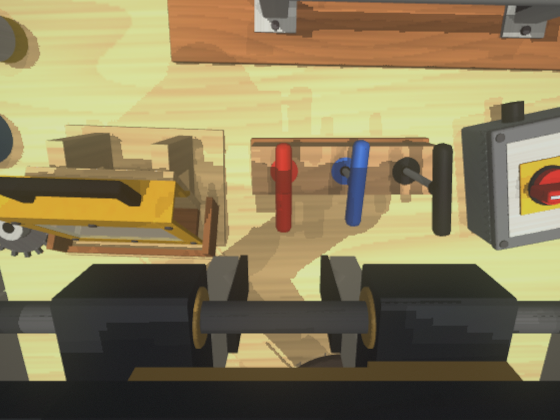

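Emit:
jog_arm --moves '[[[0.3,-4,0],8,4.4],[[0,0,0],10.5,4.4],[[0,0,0],10.5,4.4],[[0,0,0],10.5,4.4],[[0,0,0],10.5,4.4],[[0,0,0],10.5,4.4],[[0,0,0],10.5,4.4],[[0,0,0],10.5,4.4],[[0,0,0],10.5,4.4],[[-4.5,0,0],0,4.4],[[-5,0,0],0,4.4],[[0,0,0],0,4.4]]'

```text
time_s: 13.9
tcp_pos: [0.4488, 0.2228, 0.3352]
eef_rot: [179.9, -0.0, -93.4]
contact_force: [0.4, -0.1, -0.4]
gripper_width: 0.0441
gripper_force: 0.0
```

Run:
```python
from h import *
s=get_state();print(s['time_s'],s['tcp_pos'],s['eef_rot'])
c=capture('wrist');K,T=c['mtx'],cam(c,s);p=c['pixels'];cv2.imwrite('pics/w7.png',p)
rs=regions_of(c,'guard');print([(r['confidence'],r['pixel'],r['pixels'].sum()) for r in rs])
def pr(P): q=np.linalg.inv(T)@np.r_[P,1];q=K@q[:3];return (q[:2]/q[2]).round(0)
for P in([.4545,.2715,.215],[.4511,.2166,.215],[.458,.3264,.215]):print(pr(P))
g=(p.max(2)<60).astype('uint8')
n,l,st,ce=cv2.connectedComponentsWithStats(g)
for i in range(1,n):
    if st[i][4]>300: print(st[i],ce[i].round(1))
```

```text
13.9 [0.44877448 0.22278207 0.33520319] [ 1.79947066e+02 -4.49747982e-02 -9.33760940e+01]
[(0.63, [313.5, 218.8], np.int64(12499))]
[281. 261.]
[280. 198.]
[281. 317.]
[ 28   0  38  29 692] [46.  11.2]
[   0    6  100  117 5050] [31.8 83.5]
[ 270  189  116  123 2748] [307.5 270.1]
[    0   261   560   159 41009] [197.2 362.9]
[184 264  83  44 917] [224.2 291.7]
[  370   265   174   102 13586] [455.4 314.4]
[244 351  49  16 604] [268.1 359.7]
```

Run:
```python
from h import *
s=get_state();c=capture('wrist');K,T=c['mtx'],cam(c,s);p=c['pixels']
g=p.max(2)<60
for r in range(186,262,6):
    x=np.nonzero(g[r,240:345])[0]+240
    print(r,(x.min(),x.max(),len(x)) if len(x) else None)
print(p[225,255:325].max(1).tolist())
```

```text
186 None
192 (np.int64(292), np.int64(302), 11)
198 (np.int64(279), np.int64(303), 21)
204 (np.int64(283), np.int64(299), 17)
210 (np.int64(282), np.int64(289), 6)
216 (np.int64(283), np.int64(289), 5)
222 (np.int64(284), np.int64(289), 5)
228 (np.int64(282), np.int64(289), 6)
234 (np.int64(283), np.int64(289), 7)
240 (np.int64(280), np.int64(289), 9)
246 (np.int64(282), np.int64(289), 8)
252 (np.int64(281), np.int64(289), 9)
258 (np.int64(281), np.int64(337), 16)
[220, 205, 214, 218, 218, 218, 218, 218, 218, 218, 193, 155, 144, 142, 110, 73, 63, 65, 64, 63, 63, 64, 63, 64, 63, 63, 61, 60, 61, 60, 60, 60, 58, 59, 58, 78, 174, 197, 197, 197, 197, 197, 196, 198, 199, 199, 199, 199, 200, 201, 202, 203, 203, 202, 201, 201, 200, 200, 209, 216, 217, 217, 211, 180, 167, 155, 151, 151, 151, 150]
```

Emit:
jog_arm --moves '[[[-4.9,-0.28,0],0.2,4.4],[[0,0,3],0,4.4],[[0,0,4],0,4.4],[[0,0,2.5],0,4.4],[[0,0,0],0,4.4]]'

```text
time_s: 14.68
tcp_pos: [0.4539, 0.2675, 0.2398]
eef_rot: [179.9, -0.1, -93.8]
contact_force: [-0.0, -0.2, 0.7]
gripper_width: 0.0438
gripper_force: 0.0
```

Emit:
jog_arm --moves '[[[-0.4,-0.05,1.5],0,4.4],[[0,0,1.5],0,4.4],[[0,0,1.2],0,4.4],[[0,0,0.7],0,4.4],[[0,0,0],0,4.4]]'

```text
time_s: 15.3
tcp_pos: [0.4552, 0.2729, 0.1915]
eef_rot: [180.0, -0.1, -93.7]
contact_force: [0.4, -0.2, 0.5]
gripper_width: 0.0439
gripper_force: 0.0
```

Close with moderate force first.

Emit:
jog_arm --moves '[[[0,0,0],0,2.6],[[0,0,0],0,1.6],[[0,0,0],0,1],[[0,0,0],0,1],[[0,0,0],0,1]]' --newtons 15

```text
time_s: 15.92
tcp_pos: [0.4554, 0.2732, 0.1922]
eef_rot: [-180.0, 0.0, -93.7]
contact_force: [-0.9, 0.0, 0.6]
gripper_width: 0.0185
gripper_force: 15.0
```

Emit:
jog_arm --moves '[[[0,-0.2,-0.35],0,1],[[0,-0.25,-0.43],0,1],[[0,-0.25,-0.43],0,1],[[0,-0.25,-0.43],0,1],[[0,-0.25,-0.43],0,1],[[0,-0.25,-0.43],0,1],[[0,0,0],0,1]]' --newtons 25

```text
time_s: 16.8
tcp_pos: [0.4704, 0.2723, 0.2178]
eef_rot: [-179.9, 0.0, -93.7]
contact_force: [-2.8, -1.3, 1.5]
gripper_width: 0.018
gripper_force: 25.0
```

Emit:
jog_arm --moves '[[[0,-0.5,-0.87],0,1],[[0,-0.6,-1.04],0,1],[[0,-0.75,-1.3],0,1],[[0,-0.75,-1.3],0,1],[[0,-0.75,-1.3],0,1],[[0,-0.75,-1.3],0,1],[[0,-0.75,-1.3],0,1],[[0,-0.75,-1.3],0,1],[[0,-0.75,-1.3],0,1],[[0,-0.75,-1.3],0,1],[[0,-0.5,-1.3],0,1],[[0,0,0],0,1]]'

```text
time_s: 18.3
tcp_pos: [0.5465, 0.2674, 0.3544]
eef_rot: [-179.9, 0.1, -93.7]
contact_force: [-0.2, 0.3, -2.8]
gripper_width: 0.0119
gripper_force: 25.0
```

Emit:
jog_arm --moves '[[[0,0,-2],-0.5,1],[[2,-0.2,-2],-0.5,1],[[4,-0.3,-1.5],0,1],[[4.5,-0.3,-1.5],0,1],[[4.5,-0.3,0],0,1],[[4.5,-0.3,0],0,1],[[4.5,-0.3,0],0,1],[[4,-0.3,0],0,1],[[3,-0.2,0],0,1],[[1.9,-0.1,0],0,1],[[0,0,0],0,1],[[0,0,0],0,1]]' --newtons 45

```text
time_s: 19.8
tcp_pos: [0.5529, -0.062, 0.4229]
eef_rot: [180.0, 0.0, -92.7]
contact_force: [0.1, -0.1, -3.2]
gripper_width: 0.0115
gripper_force: 45.0
```

Run:
```python
from h import *
s=get_state();print(s['time_s'],s['tcp_pos'],s['eef_rot'],s['gripper_width'])
c=capture('scene');K,T=c['mtx'],cam(c);cv2.imwrite('pics/s8.png',c['pixels'])
w=capture('wrist')
a=c['pixels'][60:340,130:400]; b=w['pixels'][:260]
a=cv2.resize(a,(400,415));b=cv2.resize(b,(400,186))
cv2.imwrite('pics/s8c.png',np.vstack([a,b])[:600])
def pr(P): q=np.linalg.inv(T)@np.r_[P,1];q=K@q[:3];return (q[:2]/q[2]).round(1)
t=s['tcp_pos'];print('expected short leaf foot corners',[pr([t[0]+.02,t[1]+d,t[2]-.025-.052]) for d in(-.085,.085)],'bend edge',[pr([t[0]+.02,t[1]+d,t[2]-.021]) for d in(-.085,.085)])
```

```text
19.8 [ 0.5529061  -0.06196716  0.42294815] [ 1.79986841e+02  1.67425074e-02 -9.26944986e+01] 0.011544079685713589
expected short leaf foot corners [array([224.2, 164. ]), array([288.4, 175.7])] bend edge [array([222.4, 149.2]), array([289. , 161.1])]
```

View pics/s8c.png

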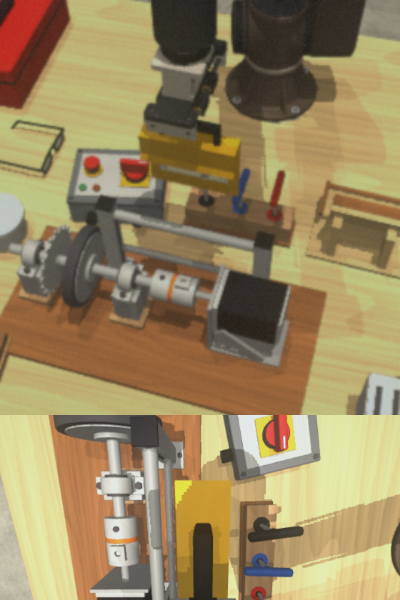

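The combined picture shows the guard hanging upright from the gripper (scene part, bend at about (190,150)). The wrist part shows the upper bar at columns 145–158, left of the guard's bend. I'll measure both numerically.

Run:
```python
from h import *
p=cv2.imread('pics/s8.png');h=cv2.cvtColor(p,cv2.COLOR_BGR2HSV)
y=((h[...,0]>18)&(h[...,0]<32)&(h[...,1]>190)).astype('uint8');y[:130]=0;y[200:]=0;y[:,:210]=0;y[:,310:]=0
for r in range(146,196,4):
    x=np.nonzero(y[r])[0];print(r,(x.min(),x.max()) if len(x) else None,end=' ')
s=get_state();c=capture('wrist');K,T=c['mtx'],cam(c,s);g=c['pixels'].astype(int);cv2.imwrite('pics/w9.png',c['pixels'])
print()
for r in(60,100,140,180,220,250):print(r,g[r,185:330:3].max(1).tolist())
def pr(P): q=np.linalg.inv(T)@np.r_[P,1];q=K@q[:3];return (q[:2]/q[2]).round(1)
for yy in(-.17,-.12,-.062):
    x=.624+.047*(yy+.061);print(yy,pr([x-.01,yy,.215]),pr([x+.01,yy,.215]))
t=s['tcp_pos'];print('bend',[pr([t[0]+a,t[1]+b,t[2]-.021]) for a in(-.02,.02) for b in(-.085,0)])
```

```text
146 None 150 (np.int64(225), np.int64(267)) 154 (np.int64(237), np.int64(290)) 158 (np.int64(231), np.int64(290)) 162 (np.int64(226), np.int64(290)) 166 (np.int64(226), np.int64(287)) 170 (np.int64(237), np.int64(290)) 174 (np.int64(231), np.int64(288)) 178 (np.int64(278), np.int64(289)) 182 (np.int64(212), np.int64(261)) 186 (np.int64(276), np.int64(283)) 190 None 194 None 
60 [120, 112, 118, 111, 110, 154, 195, 213, 227, 212, 185, 154, 101, 68, 61, 81, 99, 98, 97, 100, 99, 142, 127, 218, 136, 187, 196, 191, 184, 180, 199, 186, 214, 227, 227, 228, 228, 228, 228, 191, 165, 158, 66, 65, 64, 66, 64, 68, 79]
100 [104, 125, 112, 112, 99, 207, 157, 201, 219, 227, 205, 180, 141, 171, 184, 157, 145, 153, 126, 158, 223, 228, 228, 228, 228, 228, 228, 201, 201, 202, 203, 204, 203, 203, 204, 205, 206, 204, 203, 203, 203, 205, 205, 204, 203, 202, 206, 208, 206]
140 [112, 122, 129, 126, 129, 132, 137, 172, 164, 153, 155, 143, 130, 104, 193, 196, 133, 152, 134, 131, 129, 195, 196, 196, 195, 194, 196, 196, 198, 199, 199, 199, 199, 199, 199, 199, 200, 200, 200, 200, 201, 202, 202, 203, 203, 203, 191
[... 219 characters left out ...]
94, 195, 196, 194, 189, 192, 191]
220 [96, 96, 95, 96, 94, 95, 95, 95, 95, 169, 192, 210, 188, 163, 127, 104, 166, 120, 127, 113, 108, 127, 140, 141, 141, 141, 141, 142, 141, 48, 48, 50, 49, 49, 50, 51, 51, 48, 145, 144, 143, 145, 145, 146, 146, 221, 228, 231, 191]
250 [220, 223, 224, 223, 227, 225, 86, 44, 43, 99, 180, 197, 195, 176, 146, 96, 105, 99, 121, 114, 98, 110, 138, 139, 137, 138, 138, 138, 138, 39, 40, 41, 42, 42, 40, 43, 42, 42, 141, 143, 143, 143, 143, 143, 142, 228, 228, 227, 228]
-0.17 [220.5  74.6] [199.7  75.7]
-0.12 [223.1 128. ] [203.3 129. ]
-0.062 [226.  184.7] [207.  185.6]
bend [array([317.4,  89.7]), array([320.5, 254.4]), array([233.4,  94. ]), array([247.3, 257.5])]
```

Emit:
jog_arm --moves '[[[-0.1,-1,0],0,1],[[-0.1,-1.5,0],0,1],[[-0.1,-1.5,0],0,1],[[-0.1,-1.5,0],0,1],[[-0.1,-1,0],0,1],[[-0.1,-0.4,0],0,1],[[0,0,0],0,1],[[0,0,0],0,1]]'

```text
time_s: 20.95
tcp_pos: [0.6218, -0.0598, 0.4235]
eef_rot: [-180.0, 0.0, -92.7]
contact_force: [-0.4, -0.1, -3.0]
gripper_width: 0.0116
gripper_force: 45.0
```

Emit:
jog_arm --moves '[[[0,0,0.6],0,1],[[0,0,1.2],0,1],[[0,0,1.2],0,1],[[0,0,1.2],0,1],[[0,0,1.2],0,1],[[0,0,1.2],0,1],[[0,0,0.8],0,1],[[0,0,0],0,1]]'

```text
time_s: 21.95
tcp_pos: [0.6219, -0.0598, 0.3484]
eef_rot: [179.9, -0.0, -92.7]
contact_force: [0.3, -0.3, -2.5]
gripper_width: 0.0115
gripper_force: 45.0
```

Emit:
jog_arm --moves '[[[0,0,0.8],0,1],[[0,0,1],0,1],[[0,0,1],0,1],[[0,0,1],0,1],[[0,0,0.8],0,1],[[0,0,0.8],0,1],[[0,0,0.8],0,1],[[0,0,0.8],0,1],[[0,0,0.4],0,1],[[0,0,0],0,1]]'

```text
time_s: 23.2
tcp_pos: [0.622, -0.0598, 0.2749]
eef_rot: [180.0, -0.0, -92.7]
contact_force: [0.0, 1.1, -2.7]
gripper_width: 0.0116
gripper_force: 45.0
```

Emit:
jog_arm --moves '[[[0,0,0.5],0,1],[[0,0,0.5],0,1],[[0,0,0.4],0,1],[[0,0,0.3],0,1],[[0,0,0.2],0,1],[[0,0,0],0,1]]'

```text
time_s: 23.95
tcp_pos: [0.6227, -0.0598, 0.2608]
eef_rot: [-179.7, -0.0, -92.6]
contact_force: [-7.8, 4.7, 20.0]
gripper_width: 0.0116
gripper_force: 45.3
```

Emit:
jog_arm --moves '[[[0,0,-0.25],0,1],[[0,0,0],0,1]]'

```text
time_s: 24.2
tcp_pos: [0.6227, -0.0599, 0.2608]
eef_rot: [-179.8, -0.0, -92.7]
contact_force: [-3.5, 1.6, 10.4]
gripper_width: 0.0115
gripper_force: 45.1
```

Run:
```python
from h import *
s=get_state();print(s['time_s'],s['tcp_pos'],s['contact_force'],s['moment'])
c=capture('scene');K,T=c['mtx'],cam(c);p=c['pixels'];cv2.imwrite('pics/s10.png',p)
h=cv2.cvtColor(p,cv2.COLOR_BGR2HSV)
y=((h[...,0]>16)&(h[...,0]<34)&(h[...,1]>150))
def pr(P): q=np.linalg.inv(T)@np.r_[P,1];q=K@q[:3];return (q[:2]/q[2]).round(1)
for d in(-.07,-.045,.045,.07):
    Y=-.061+d;X=.622+.047*d
    u=int(pr([X+.02,Y,.2])[0]);print(d,u,'seated: bend back edge',pr([X-.02,Y,.229]),'front',pr([X+.02,Y,.229]),'foot',pr([X+.022,Y,.173]),'+11mm foot',pr([X+.022,Y,.184]))
    print([(r,p[r,u].tolist()) for r in range(int(pr([X-.02,Y,.229])[1])-4,int(pr([X+.02,Y,.173])[1])+8,1)])
```

```text
24.2 [ 0.62265089 -0.05985129  0.26081407] [-3.47677147  1.61912645 10.3945477 ] [ 0.83245842  1.52984317 -0.01532837]
-0.07 227 seated: bend back edge [230.6 199.9] front [226.4 211.5] foot [227.8 223.7] +11mm foot [227.5 221.5]
[(195, [105, 108, 109]), (196, [103, 107, 110]), (197, [94, 97, 100]), (198, [67, 71, 74]), (199, [54, 58, 59]), (200, [51, 60, 63]), (201, [53, 58, 62]), (202, [51, 54, 55]), (203, [54, 58, 59]), (204, [51, 58, 60]), (205, [59, 59, 61]), (206, [56, 58, 60]), (207, [47, 51, 54]), (208, [47, 50, 55]), (209, [57, 69, 71]), (210, [76, 91, 97]), (211, [81, 97, 102]), (212, [79, 92, 100]), (213, [71, 91, 100]), (214, [48, 88, 107]), (215, [34, 85, 109]), (216, [35, 85, 110]), (217, [34, 86, 110]), (218, [33, 84, 108]), (219, [32, 85, 110]), (220, [29, 91, 118]), (221, [35, 109, 143]), (222, [35, 113, 147]), (223, [36, 114, 149]), (224, [46, 115, 148]), (225, [66, 120, 150]), (226, [79, 122, 144]), (227, [86, 112, 130]), (228, [103, 111, 115]), (229, [113, 122, 123]), (230, [108, 116, 118])]
-0.045 235 seated: bend back edge [239.2 201.9] front [235.2 213.6] foot 
[... 1882 characters left out ...]
1]), (211, [44, 98, 128]), (212, [37, 126, 156]), (213, [38, 163, 190]), (214, [38, 164, 192]), (215, [37, 153, 192]), (216, [38, 155, 195]), (217, [33, 151, 192]), (218, [41, 152, 197]), (219, [35, 149, 193]), (220, [33, 147, 190]), (221, [35, 148, 194]), (222, [41, 147, 193]), (223, [30, 136, 177]), (224, [34, 101, 132]), (225, [30, 85, 113]), (226, [22, 84, 111]), (227, [28, 85, 110]), (228, [29, 87, 111]), (229, [30, 86, 111]), (230, [31, 87, 112]), (231, [34, 87, 113]), (232, [29, 97, 127]), (233, [35, 119, 159]), (234, [32, 122, 163]), (235, [37, 124, 164]), (236, [36, 116, 156]), (237, [34, 95, 124]), (238, [31, 79, 102]), (239, [53, 80, 96]), (240, [73, 81, 84]), (241, [83, 92, 94])]
```

Emit:
jog_arm --moves '[[[0,0,-0.2],0,1],[[0,0,0],0,1],[[0,0,0],0,1.5],[[0,0,0],0,2.5],[[0,0,0],0,3],[[0,0,0],0,3],[[0,0,-0.5],0,3],[[0,0,-1],0,3],[[0,0,-3],0,3],[[0,0,-5],0,3],[[0,0,-5],0,3],[[0,0,0],0,3]]'

```text
time_s: 25.75
tcp_pos: [0.6234, -0.0602, 0.4117]
eef_rot: [-179.5, 0.0, -92.7]
contact_force: [0.6, 0.1, -0.2]
gripper_width: 0.0303
gripper_force: 0.0
```

Run:
```python
from h import *
s=get_state();print(s['time_s'],s['tcp_pos'],s['contact_force'],s['eef_rot'])
c=capture('scene');K,T=c['mtx'],cam(c);p=c['pixels'];cv2.imwrite('pics/s11.png',p)
def pr(P): q=np.linalg.inv(T)@np.r_[P,1];q=K@q[:3];return (q[:2]/q[2]).round(1)
h=cv2.cvtColor(p,cv2.COLOR_BGR2HSV);y=((h[...,0]>16)&(h[...,0]<34)&(h[...,1]>165))
R_=lambda a,b,z:[.624+.9989*a+.047*b,-.061-.047*a+.9989*b,z]
for o in(0,):
  print('bend +x corners',pr(R_(.018,-.085,.229)),pr(R_(.018,.085,.229)),'foot',pr(R_(.02,-.085,.173)),pr(R_(.02,.085,.173)))
for r in(205,209,213,217,221,225,229,233):
    x=np.nonzero(y[r,200:300])[0]+200;print(r,(x.min(),x.max()) if len(x) else 0)
for d in(-.07,-.045,.045,.07):
    P=[pr(R_(-.022,d,.229)),pr(R_(.018,d,.229)),pr(R_(.02,d,.173))];u=int(P[1][0]+.5);print(d,u,[float(q[1]) for q in P]);print([(r,int(p[r,u,1]),int(p[r,u,0])) for r in range(int(P[0][1])-3,int(P[2][1])+7)])
w=capture('wrist');cv2.imwrite('pics/w11.png',w['pixels']);K,T=w['mtx'],cam(w,s);g=w['pixels']
h=cv2.cvtColor(g,cv2.COLOR_BGR2HSV);y=((h[...,0]>16)&(h[...,0]<34)&(h[...,1]>165))
for r in range(20,260,24):
    x=np.nonzero(y[r,150:420])[0]+150;print(r,(x.min(),x.max(),len(x)) if len(x) else 0)
print([pr(R_(a,b,.229)) for b in(-.085,0) for a in(-.022,.018)])
```

```text
25.75 [ 0.62340869 -0.06016639  0.41167622] [ 0.58049583  0.13130689 -0.19836364] [-1.79487227e+02  3.75995195e-02 -9.27114627e+01]
bend +x corners [220.9 210.2] [281.5 224.6] foot [222.4 222.4] [281.1 236.5]
205 (np.int64(225), np.int64(240))
209 (np.int64(223), np.int64(257))
213 (np.int64(222), np.int64(285))
217 (np.int64(224), np.int64(285))
221 (np.int64(223), np.int64(282))
225 (np.int64(229), np.int64(281))
229 (np.int64(244), np.int64(284))
233 (np.int64(256), np.int64(284))
-0.07 226 [200.0, 211.4, 223.6]
[(197, 97, 92), (198, 76, 69), (199, 79, 56), (200, 106, 48), (201, 113, 42), (202, 115, 42), (203, 113, 35), (204, 114, 36), (205, 113, 39), (206, 114, 36), (207, 113, 37), (208, 117, 42), (209, 114, 37), (210, 111, 34), (211, 109, 37), (212, 95, 40), (213, 82, 31), (214, 80, 26), (215, 83, 37), (216, 81, 28), (217, 82, 32), (218, 81, 28), (219, 81, 30), (220, 84, 30), (221, 90, 33), (222, 94, 33), (223, 94, 33), (224, 105, 44), (225, 116, 59), (226, 114, 77), (227, 99, 78), (228, 114, 103), (229, 119, 110)]
-0.045 235 [202.0, 213.5, 225.7]
[(199, 43, 39), (200, 43, 35), 
[... 1228 characters left out ...]
219, 144, 32), (220, 147, 39), (221, 148, 46), (222, 145, 40), (223, 132, 35), (224, 94, 29), (225, 88, 32), (226, 88, 23), (227, 90, 33), (228, 85, 17), (229, 88, 31), (230, 85, 28), (231, 88, 27), (232, 92, 24), (233, 114, 36), (234, 124, 38), (235, 122, 32), (236, 120, 34), (237, 113, 43), (238, 85, 30), (239, 77, 51), (240, 86, 76), (241, 94, 85)]
20 0
44 0
68 0
92 0
116 (np.int64(263), np.int64(307), 45)
140 (np.int64(261), np.int64(306), 31)
164 (np.int64(262), np.int64(306), 30)
188 (np.int64(261), np.int64(305), 31)
212 (np.int64(263), np.int64(305), 29)
236 (np.int64(263), np.int64(304), 29)
[array([309.2,  95.5]), array([265.2,  95.6]), array([307.5, 186.9]), array([266.7, 186.9])]
```

Emit:
jog_arm --moves '[[[2.2,2.6,0],0,5],[[3.4,3.9,0],0,5],[[3.4,3.9,0],0,5],[[3.4,3.9,0],0,5],[[2.5,3.2,2],0,5],[[1.9,2.1,4],0,5],[[0,0,4],0,5],[[0,0,0],0,5],[[0,0,0],0,5]]'

```text
time_s: 26.98
tcp_pos: [0.419, -0.2186, 0.3069]
eef_rot: [-180.0, -0.0, -92.7]
contact_force: [-0.4, -0.1, -0.1]
gripper_width: 0.0498
gripper_force: 0.0
```

Run:
```python
from h import *
s=get_state();c=capture('wrist');K,T=c['mtx'],cam(c,s);p=c['pixels'];cv2.imwrite('pics/w12.png',p)
print(s['time_s'],s['tcp_pos'],s['eef_rot'])
h=cv2.cvtColor(p,cv2.COLOR_BGR2HSV)
n,l,st,ce=cv2.connectedComponentsWithStats(red(p).astype('uint8'))
for i in range(1,n):
    if st[i][4]>100:
        m=l==i;a,b,d=axis(m);print(st[i],a.round(1),onplane(K,T,a,.129).round(4),ang(onplane(K,T,b,.129),onplane(K,T,d,.129)).round(1))
        ys,xs=np.nonzero(m);bg=p[ys,xs].astype(int);print(np.percentile(bg[:,2],[5,25,50,75,95]))
        for lo,hi in((70,130),(130,175),(175,256)):
            k=np.zeros_like(m);k[ys,xs]=(bg[:,2]>=lo)&(bg[:,2]<hi)
            if k.sum()>60:
                a,b,d=axis(k);print('  ',lo,k.sum(),a.round(1),onplane(K,T,a,.129)[:2].round(4),ang(onplane(K,T,b,.129),onplane(K,T,d,.129)).round(1),np.linalg.norm(onplane(K,T,b,.129)-onplane(K,T,d,.129)).round(3))
yl=((h[...,0]>22)&(h[...,0]<34)&(h[...,1]>190)).astype('uint8')
n,l,st,ce=cv2.connectedComponentsWithStats(yl)
for i in range(1,n):
    if st[i][4]>400: 
        r=cv2.minAreaRect(np.argwhere(l==i)[:,::-1].astype('float32'));print('yellow',r,onplane(K,T,r[0],.081)[:2])
```

```text
26.975 [ 0.41904033 -0.21855769  0.30692338] [-1.79962990e+02 -4.98108026e-02 -9.26806275e+01]
[ 258   57   36   39 1094] [275.1  75.8] [ 0.4221 -0.3214  0.129 ] -100.9
[170. 218. 223. 223. 223.]
   130 98 [285.2  86.1] [ 0.4135 -0.3124] -127.7 0.032
   175 996 [274.1  74.8] [ 0.4229 -0.3223] -124.6 0.032
[ 267  148   39   62 1418] [285.9 174.4] [ 0.4167 -0.2329  0.129 ] -84.8
[123. 132. 156. 167. 174.]
   70 304 [289.6 189.6] [ 0.4137 -0.2179] -90.5 0.06
   130 1047 [285.3 169.5] [ 0.417  -0.2376] 133.2 0.047
   175 67 [277.3 182.7] [ 0.4252 -0.2252] -110.2 0.038
```

Run:
```python
from h import *
p=cv2.imread('pics/w12.png').astype(int)
for r in range(138,222,3):print(r,''.join('#' if (b:=p[r,u])[2]<70 else ('R' if b[2]>165 else 'r' if b[2]>140 else 'd') if b[1]<90 and b[2]>b[1]+50 else 'Y' if b[0]<100 and b[1]>110 else 'w' if b.min()>150 else '.' for u in range(240,330,1)))
s=get_state();c=capture('wrist');K,T=c['mtx'],cam(c,s)
def pr(P): q=np.linalg.inv(T)@np.r_[P,1];q=K@q[:3];return (q[:2]/q[2]).round(1)
print(pr([.418,-.222,.129]),pr([.418,-.222,.105]),pr([.418,-.222,.097]),pr([.418,-.191,.129]),pr([.418,-.253,.129]))
```

```text
138 wwwwwwwwwwwwwwwwwwwwwwwwwwwwwwwwwwwwwwwwwwwwwwwwwwwww.....YYYYYYYYYYY.wwwwwwwwwwwwwwwwwwww
141 wwwwwwwwwwwwwwwwwwwwwwwwwwwwwwwwwwwwwwwwww....YYYYYYYYYYYYYYYYYYYYYYYY.wwwwwwwwwwwwwwwwwww
144 wwwwwwwwwwwwwwwwwwwwwwwwwwww......YYYYYYYYYYYYYYYYYYYYYYYYYYYYYYYYYYYY..wwwwwwwwwwwwwwwwww
147 wwwwwwwwwwwwwwww.....YYYYYYYYYYYYYYY.ddddddddddddYYYYYYYYYYYYYYYYYYYYYY.wwwwwwwwwwwwwwwwww
150 wwwwwwwwww.YYYYYYYYYYYYYYYYYYYYYYYYddrrrrrrrRRRrd..YYYYYYYYYYYYYYYYYYYYY.wwwwwwwwwwwwwwwww
153 wwwwwwwwww.YYYYYYYYYYYYYYYYYYYYYYY.drRRRRRRRRRRRrd.#####..YYYYYYYYYYYYYYY.wwwwwwwwwwwwwwww
156 wwwwwwwwwww.YYYYYYYYYYYYYYYYYY..###.rrRRRRRRRRRRrdrrrdd..####.YYYYYYYYYYY.wwwwwwwwwwwwwwww
159 wwwwwwwwwwww.YYYYYYYYYYYYYYY.##..dddrrRRRRRRRRRRrrdrrrRRRRrd.##.YYYYYYYYYY.wwwwwwwwwwwwwww
162 wwwwwwwwwwwww.YYYYYYYYYYYY.##.dRRrrrdrrRRRRRRRRRRrdrrrrrRRRRRr.##.YYYYYYYY.wwwwwwwwwwwwwww
165 wwwwwwwwww..w.YYYYYYYYYYY.##drRRRrrrdrrRRRRRRRRRRrrdrrrrRRRRRRRr.##YYYYYYYY.wwwwwwwwwwwwww
168 wwwwww.........YYYYYYYYY.##dRRRRRRrdddrrRRRRRRRRRRrdrrrrrRRRRRRRd.#.YYYYYYYY.wwwwwwwwwwwww
171 wwwwww..........YYYYYYY..#.rRRRRRRrddddrRRRRRRRRRrr
[... 929 characters left out ...]
YYYYYYYYYYYYYddddd...ddddd..................................
204 wwwwwwwwwwwwwwwwwwwwwwww.YYYYYY.w.wwwwwwww..dddd....ddddd.................................
207 wwwwwwwwwwwwwwwwwwwwwwwwwwwwwwwwwwwwwwwwwww.ddddd...ddddd.................................
210 .wwwwwwwwwwwwwwwwwwwwwwwwwwwwwwwwwwwwwwwwww....d..........................................
213 ..wwwwwwwwwwwwwwwwwwwwwwwwwwwwwwwwwwwwwwww................................................
216 ...wwwwwwwwwwwwwwwwwwwwwwwwww.......................................................YYYY.Y
219 ....wwwwwwwwwww...........................................................YYYYY..........Y
[285.6 185.4] [285.6 180.2] [285.5 178.6] [287.1 215.9] [284.1 153.2]
```

Emit:
jog_arm --moves '[[[0,0,0],-8.7,5],[[0.7,0.23,3],0,5],[[0,0,5],0,5],[[0,0,4.5],0,5],[[0,0,3],0,5],[[0,0,1.5],0,5],[[0,0,0],0,5]]'

```text
time_s: 27.95
tcp_pos: [0.4172, -0.2255, 0.1358]
eef_rot: [180.0, -0.0, -84.0]
contact_force: [-0.3, -1.3, 0.9]
gripper_width: 0.05
gripper_force: 0.0
```

Emit:
jog_arm --moves '[[[0,0,1.2],0,5],[[0,0,1],0,5],[[0,0,0.9],0,5],[[0,0,0],0,3],[[0,0,0],0,1],[[0,0,0],0,1],[[0,0,0],0,1],[[0,0,0],0,1],[[0,0,0],0,1]]' --newtons 15

```text
time_s: 29.08
tcp_pos: [0.4167, -0.2256, 0.1049]
eef_rot: [180.0, -0.0, -84.0]
contact_force: [-2.6, 0.1, 4.8]
gripper_width: 0.014
gripper_force: 15.0
```

```bash
python3 -c "
from h import *
s=get_state();print(s['tcp_pos'],s['eef_rot'],s['contact_force'],s['moment'],s['gripper_width'],s['joints'])"
```

```text
[ 0.41670016 -0.22559661  0.10488987] [ 1.79996122e+02 -6.20654873e-03 -8.40109697e+01] [-2.57680173  0.11065639  4.83355297] [ 0.20239984  0.73038445 -0.07072484] 0.014035140580530585 [-4.54792104e+00  8.53716883e+00 -3.35655434e+01  9.17960521e-03
 -4.78999657e+01  1.05307967e+01]
```

Emit:
jog_arm --moves '[[[0,0,0],8,1],[[0,0,0],8,1],[[0,0,0],8,1],[[0,0,0],8,1],[[0,0,0],8,1],[[0,0,0],8,1],[[0,0,0],8,1],[[0,0,0],8,1],[[0,0,0],8,1],[[0,0,0],6,1],[[0,0,0],0,1]]'

```text
time_s: 30.45
tcp_pos: [0.4179, -0.2263, 0.1049]
eef_rot: [-179.9, 0.1, -162.1]
contact_force: [2.1, -5.3, -2.7]
gripper_width: 0.014
gripper_force: 15.0
```

```bash
python3 -c "
from h import *
s=get_state();print(s['tcp_pos'],s['eef_rot'],s['contact_force'],s['moment'],s['gripper_width'],s['joints'])"
```

```text
[ 0.41788202 -0.22626862  0.10491669] [-1.79899805e+02  7.55460800e-02 -1.62068232e+02] [ 2.0635862  -5.29692807 -2.69391899] [-2.05932484 -0.87530218 -0.0675882 ] 0.014002871526727783 [ -4.574475     8.58514002 -33.53251961   0.08594974 -47.77422715
 -67.55152552]
```

Now in smaller steps until the stop shows in the moment.

Emit:
jog_arm --moves '[[[0,0,0],3,1],[[0,0,0],3,1],[[0,0,0],0,1],[[0,0,0],0,1]]'

```text
time_s: 30.95
tcp_pos: [0.4179, -0.2264, 0.1049]
eef_rot: [-179.9, 0.1, -168.0]
contact_force: [2.2, -6.6, -2.5]
gripper_width: 0.0139
gripper_force: 15.0
```

```bash
python3 -c "
from h import *
s=get_state();print(s['tcp_pos'],s['eef_rot'],s['contact_force'],s['moment'],s['gripper_width'])"
```

```text
[ 0.41789011 -0.22639373  0.10492047] [-1.79900167e+02  8.58927819e-02 -1.67987805e+02] [ 2.1992609  -6.57564829 -2.47263509] [-2.30210434 -0.94656999 -0.05747402] 0.013885486636122149
```

Emit:
jog_arm --moves '[[[0,0,0],2,1],[[0,0,0],2,1],[[0,0,0],0,1],[[0,0,0],0,1]]'

```text
time_s: 31.45
tcp_pos: [0.4181, -0.2263, 0.105]
eef_rot: [-179.9, 0.1, -171.9]
contact_force: [2.3, -5.7, -3.4]
gripper_width: 0.014
gripper_force: 15.3
```

```bash
python3 -c "
from h import *
s=get_state();print(s['tcp_pos'],s['eef_rot'],s['contact_force'],s['moment'],s['gripper_width'])"
```

```text
[ 0.41813326 -0.22634687  0.10498626] [-1.79896949e+02  1.12490249e-01 -1.71936552e+02] [ 2.27122988 -5.68045927 -3.44758897] [-2.16505785 -1.14378538  0.41160647] 0.013989569870680308
```

The z moment jumped to 0.41 N m, so the stop has been reached. I'll press slightly further, then release and retreat.

Emit:
jog_arm --moves '[[[0,0,0],1.5,1],[[0,0,0],0,1],[[0,0,0],0,2.2],[[0,0,0],0,4],[[0,0,0],0,4],[[0,0,-1],0,4],[[0,0,-3],0,4],[[0,0,-5],0,4],[[0,0,-5],0,4],[[0,0,-5],0,4],[[-2,0,0],0,4],[[0,0,0],0,4]]'

```text
time_s: 32.95
tcp_pos: [0.4374, -0.223, 0.2948]
eef_rot: [180.0, 0.0, -173.5]
contact_force: [-0.7, 0.3, -0.9]
gripper_width: 0.0398
gripper_force: 0.0
```

Run:
```python
from h import *
s=get_state();c=capture('wrist');K,T=c['mtx'],cam(c,s);p=c['pixels'].astype(int)
print(s['time_s'],s['tcp_pos'],s['eef_rot'])
def pr(P): q=np.linalg.inv(T)@np.r_[P,1];q=K@q[:3];return (q[:2]/q[2]).round(1)
o=pr([.4175,-.226,.129]).astype(int);print(o,pr([.4175+.031*np.cos(np.radians(10)),-.226+.031*np.sin(np.radians(10)),.129]),pr([.4175-.0305,-.2314,.129]))
for r in range(o[1]-48,o[1]+48,4):print(r,''.join('#' if (b:=p[r,u])[2]<70 else ('R' if b[2]>165 else 'r' if b[2]>140 else 'd') if b[1]<90 and b[2]>b[1]+50 else 'Y' if b[0]<100 and b[1]>110 else 'w' if b.min()>150 else '.' for u in range(o[0]-50,o[0]+50,1)))
c=capture('scene');a=cv2.imread('pics/s11.png').astype(int)
q=c['pixels'].astype(int)
for t in('guard','key'):
    r=regions_of(c,t);print(t,[(x['confidence'],x['pixel'],x['pixels'].sum()) for x in r][:2])
m=regions_of(c,'guard')[0]['pixels'];print('diff in guard area',np.abs(q-a)[m].mean())
```

```text
32.95 [ 0.43735448 -0.22298907  0.29480833] [ 1.79986416e+02  3.10858439e-02 -1.73495647e+02]
[283 170] [285.2 202.9] [280.9 136.2]
122 ....................................................................................................
126 ....................................................................................................
130 ...................................................YYYYYYYYYYYYYYYYYYYYYYYYYYYY.....................
134 ................YYYYYYYYYYYYYYYYYYYYYYYYY.dddddddddddd.YYYYYYYYYYYYYYYYYYYYYYYY.....................
138 .................YYYYYYYYYYYYYYYYYYYYYYYrrrrrrrrrrrrrrd.YYYYYYYYYYYYYYYYYYYYYYYY....................
142 .................YYYYYYYYYYYYYYYYYYYY..#drrrrrrrrrrrrrd.#####..YYYYYYYYYYYYYYYYY....................
146 ..................YYYYYYYYYYYYYY..###.drdrrrrrrrrrrrrrrdddddd..###.YYYYYYYYYYYYY....................
150 ..................YYYYYYYYYYYY.##.drrrrrrrrrrrrrrrrrrrrdddrrrrrrrd.##.YYYYYYYYYY....................
154 ..................YYYYYYYYYY.##drrrrrrrrrdrrrrrrrrrrrrrdddddrrrrrrrrd##.YYYYYYYY....................
158 ...................
[... 979 characters left out ...]
.rrrddwwwwwwwwwwwwwwwwwwwwwwwwwwwwwwwwwwww.....
198 wwwwwwwwwwwwwwwwwwwwwwwwwwwwwwwwwwwwwwwwwwwwwrrrrr....rrrddwwwwwwwwwwwwwwwwwwwwwwwwwwwwwwwwwwww.....
202 wwwwwwwwwwwwwwwwwwwwwwwwwwwwwwwwwwwwwwwwwwwwwwwwwwwwwwwwwwwwwwwwwwwwwwwwwwwwwwwwwwwwwwwwwwwwwww.....
206 wwwwwwwwwwwwwwwwwwwwwwwwwwwwwwwwwwwwwwwwwwwwwwwwwwwwwwwwwwwwwwwwwwwwwwwwwwwwwwwwwwwwwwwwwwwwwww.....
210 wwwwwwwwwwwwwwwwwwwwwwwwwwwwwwwwwwwwwwwwwwwwwwwwwwwwwwwwwwwwwwwwwwwwwwwwwwwwwwwwwwwwwwwwwwwwwww.....
214 wwwwwwwwwwwwwwwwwwwwwwwwwwwwwwwwwwwwwwwwwwwwwwwwwwwwwwwwwwwwwwwwwwwwwwwww...........................
guard [(0.57, [255.6, 215.3], np.int64(1955))]
key [(0.64, [314.4, 187.1], np.int64(139))]
diff in guard area 9.484569479965899
```

```bash
python3 -c "
from plant import *
print(close_job())"
```

```text
the job is handed in; nothing more can be done
None
```

The job is handed in at about 33 s of the 72 s allowed: the red key stands in the empty hole, the guard hangs level and centred on the upper bar, and the isolator was then turned clockwise to its stop; the judge's verdict was not shown.

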